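# Key the closer's index disc onto its pin and hold it seated

### The job

On the demo door closer, turn the blue keyed disc with a fingertip against its black fin until the notch in its rim stands over the brass pin, then press down on its steel hub until the disc is fully home, level, with the pin in the notch. The springs under the disc would lift it again, so finish while still holding it pressed home. Only push and press: do not lift the disc out, and leave the swing arm and the other goods where they are.

Things in the scene. Friction and masses are not known exactly. Their poses are not given: they have to be found in the camera images.
- disc: Blue keyed disc, 108 mm across, plate 8 mm thick, 0.25 kg, loose, its stem in a bore of the closer: turns about the vertical either way without stops and stays where left. Origin: centre of the plate's underside; z up; +x through the notch (white line). On it a steel hub, 30 mm wide, 18 mm high, and a black fin opposite the notch. Underside 84 mm above the table at the start, 76 pressed home.
- notch (a point): Middle of the notch's mouth in the disc's rim, at the plate's underside, 54 mm from the disc's axis. A straight radial slot 15 mm wide, 12 mm deep, open at the rim and right through the plate; the 10 mm pin enters within about 2.5 mm either side. With the notch off the pin the rim lands on the pin after about 1.5 mm and the disc only tips a little.
- hub_top (a point): Centre of the steel hub's flat top, on the disc's axis, 26 mm above the plate's underside: the place to press.
- fin_mid (a point): Middle of the black upright fin on the disc, opposite the notch, 40 mm from the axis and 20 mm above the plate's underside. The fin is 20 mm long radially (30 to 50 mm from the axis), 8 mm thick and stands 24 mm above the plate's top: push its flat side along a circle to turn the disc.
- closer: Demo door closer, fixed: silver body 256 mm long, 76 wide, top 70 mm above the table, on a green board 380 by 130 mm, 20 mm thick. Origin: on the disc's turning axis, at table level; +x along the body to the brass pin and a yellow mark beyond it; the tail with the swing arm and red block (top 95 mm up) runs to -x (290 mm).
- pin_tip (a point): Top of the fixed upright brass locating pin, 10 mm thick with a round top, 54 mm from the disc's axis, 82.5 mm above the table. About half of it shows beyond the disc's rim; a yellow painted strip on the closer's body runs outward from it.
- plungers (a joint): Four spring plungers on which the disc rides: 0 at the top, 0.008 (m) when the disc is home on its hard stop. They push up with 6 N at the top and 8.4 N when down, so, helped by its weight, the disc takes about 3 N at the hub to start down and 6 N to hold home; let go, it rises again.
- swing_arm (a joint): Angle of the closer's steel swing arm (about 160 mm long), pivoted on the body's tail 130 mm from the disc's axis, its top at most 87 mm above the table; 0 is folded along the red painted block. Leave it there.
- bracket: Silver closer bracket, a loose bystander: leave it alone. Origin: on its underside, at the table.
- carton: Cardboard carton, a loose bystander: leave it alone. Origin: on its underside, at the table.
- cover_cap: Grey cover cap, a loose bystander: leave it alone. Origin: on its underside, at the table.
- pivot_hinge: Chrome pivot hinge, a loose bystander: leave it alone. Origin: on its underside, at the table.
- screw_cup: Orange screw cup, a loose bystander: leave it alone. Origin: on its underside, at the table.
- hold_open_arm: Black hold-open arm, a loose bystander: leave it alone. Origin: on its underside, at the table.
- screwdriver: Screwdriver, a loose bystander: leave it alone. Origin: on its underside, at the table.
There are look-alikes about, which are no part of the job. Of the things like the disc, leave any that is orange; of the rest the larger one is meant.

How it is judged:
By the outcome, as a careful person would: the job done as asked, in the order asked, and still so for the second after the job is handed in, while the arm keeps its last pose, push and grip.
It also fails if it takes over 48 s, if anything falls off the work surface, if the arm or the gripper's body presses on something with over 40 N, if the wrist force passes 120 N, or if a joint passes its speed limit or range.

### The arm

A 7-joint arm with a two-finger parallel gripper is mounted at the origin on the work surface. World frame = base frame: x ahead of the robot, y to its left, z up, the work surface at z = 0. Lengths are in m, angles in rad, forces in N, time in s.
With the tool pointing down it reaches from about 0.425 to 0.875 m from the base axis. Payload 4.7 kg.
Tool frame: the origin (TCP) lies at the very end of the fingers, on their centre line; the grasp point (between the pads) lies 19 mm behind it; z points along the fingers, y is the line along which they close (so a half turn about z gives the same grasp; the last joint's range is limited). The gripper opens to 87 mm and grips with 3 to 60 N. Pads are 19 mm wide; open, the fingers measure 117 mm over their backs; the gripper's body (75 mm by 190 mm) begins 51 mm behind the grasp point.
Start: joints at [-1.201, 0.321, -0.07, 1.45, 0.023, 1.371, -0.057], TCP at [0.226, 0.609, 0.223] pointing down, gripper open.
Joint ranges: [-2.86, 2.86], [-0.3, 2.09], [-1.38, 1.24], [0.06, 2.45], [-1.56, 4.7], [0.09, 2.05], [-2.69, 2.69]. Speed limits (rad/s): [2.57, 2.57, 3.14, 3.14, 3.14, 3.14, 3.14].

### API

Orientations are given as a rotation vector (axis times angle).
In Python, from bench import ctrl, imaging, ticket gives the robot as it stands.
- The arm moves only by the tool jog_arm, never from a script. Its argument "rows" is text: rows parted by semicolons, each of 7 numbers parted by spaces: the shift along the tool's x, y, z in cm, then the turn, a rotation vector about the tool's x, y, z in rad, then the closure, from -1 (fully open) to 1 (shut), so that 0 is half open. A call has 1 to 5 rows; each row shifts and turns the commanded pose from where the row before left it, along the tool's axes as they then stand; what a row does not reach is not made up. A row lasts 1/8 s, in which the tool goes at most 62.5 mm and 10.7 degrees, less where a joint would pass 70% of its speed; a pose out of reach is approached as far as the arm can. A call with a gripper value outside its range is refused whole. The fingers move at their own pace and stop on an object; "force" is the grip in N (left out, the last holds). Time passes only in rows, so rows that do not move let the fingers close. It gives the time, the measured TCP pose, the force, the opening and the grip force at its end, in the units of the state.
- ctrl.get_state(): the state, without advancing time (a new reading comes with each control period).
- imaging.get_image(name): name is "scene" or "top" or "wrist"; returns a dict with "img" (384x512x3 uint8, blue, green, red), "vertical_fov" (degrees; the focal length in pixels is half the picture's height over the tangent of half this angle, whatever the lens; pixels are square), "cx", "cy" (the principal point, pixels), "k1" (the pictures are not rectified: a ray, as slopes to the right and down, at radius r is drawn at 1 + k1 r^2 times it, then the intrinsics apply), "origin" and "orientation" of the camera in the world. Camera axes: x right, y down, z forward; pixel columns grow to the right and rows downward; lengths in m; the calibration is good to about 2 mm. A picture is of the moment at which its call begins. There is no depth.
- ticket.close_job(): hands the job in; it is judged then, once.
The state is a dict: "time": time; "joint_positions": joint angles; "qd": joint speeds; "joint_torque": joint torques, N m; "position": TCP position; "tool_rot": TCP orientation; "ft_force": force on the tool from outside, world axes, zero at the start; "torque": the same for the moment, N m; "grip_width": opening from 0.0 (shut) to 1.0 (fully open); "grip_force": force on a finger pad.
Only numpy, scipy, OpenCV 4.12 (cv2) and the standard library are available. Lean on these libraries where they do the work, as an engineer would, in place of code of your own. Each camera call takes 0.05 s, during which the arm holds its last target. There are 200 camera calls.

## Working session

There is one attempt and no reset: what is moved stays moved. The work goes in short steps, Python scripts to look and compute and a tool call to move; the robot and the scene stay as the last step left them, time stands still between calls to the robot, and variables do not carry over. Pictures are saved under pics/ and viewed, at most 10 in all, crops included, and the job is handed in when it is done.

Besides the shell and the picture viewer there is one more tool, called after ">>>" as name(argument=value, ...) on one line, values as JSON. jog_arm: Moves the arm, as the interface text tells. Its arguments: {"type":"object","properties":{"rows":{"type":"string"},"force":{"type":"number"}},"required":["rows"]}

```bash
mkdir -p pics; cat > h.py <<'E'
import numpy as np, cv2
from scipy.spatial.transform import Rotation as R
from bench import ctrl, imaging, ticket
def grab(n,f=None):
    d=imaging.get_image(n)
    if f: cv2.imwrite('pics/'+f,d['img'])
    return d
def rot(d):
    o=np.array(d['orientation'],float)
    return o if o.shape==(3,3) else R.from_rotvec(o).as_matrix() if o.size==3 else R.from_quat(o).as_matrix()
def K(d):
    h=d['img'].shape[0]; f=h/2/np.tan(np.radians(d['vertical_fov'])/2)
    return np.array([[f,0,d['cx']],[0,f,d['cy']],[0,0,1.]])
def cast(d,px,z):
    n=cv2.undistortPoints(np.array(px,float).reshape(-1,1,2),K(d),np.array([d['k1'],0,0,0.])).reshape(-1,2)
    r=np.c_[n,np.ones(len(n))]@rot(d).T; o=np.array(d['origin'])
    return o+r*((z-o[2])/r[:,2])[:,None]
def proj(d,P):
    P=np.array(P,float).reshape(-1,3); M=rot(d).T
    return cv2.projectPoints(P,cv2.Rodrigues(M)[0],-M@np.array(d['origin']),K(d),np.array([d['k1'],0,0,0.]))[0].reshape(-1,2)
E
python3 - <<'E'
from h import *
a=grab('scene','s0.png');b=grab('top','t0.png')
for d in(a,b): print({k:v for k,v in d.items() if k!='img'})
print(ctrl.get_state())
E
```

```text
{'vertical_fov': 54.1656213838122, 'cx': 257.42858103915864, 'cy': 194.66034430790512, 'k1': -0.044139307835905445, 'origin': array([ 0.88928114, -0.67998877,  1.13418388]), 'orientation': array([-2.49206853, -0.65005922,  0.19772764])}
{'vertical_fov': 48.27323625194722, 'cx': 252.92979534367726, 'cy': 199.3466319807184, 'k1': -0.10982219797639611, 'origin': array([ 0.38105741, -0.06808079,  1.35971052]), 'orientation': array([-2.13712407,  2.14176488, -0.16021549])}
{'time': 0.1, 'joint_positions': array([-1.20089564,  0.32175385, -0.07005403,  1.45158034,  0.02260605,
        1.37077009, -0.05687264]), 'qd': array([-0.00027865, -0.00068573, -0.00177253, -0.00328224,  0.00121455,
       -0.00150068, -0.00041875]), 'joint_torque': array([ 1.30447038e-04, -4.92571521e+01, -4.05498706e-01, -3.13396382e+01,
       -6.43212581e-02,  3.96320340e-02,  7.56140571e-05]), 'position': array([0.22631359, 0.60879819, 0.22155368]), 'tool_rot': array([-5.55868711e-01, -3.09182211e+00,  2.69237637e-03]), 'ft_force': array([ 0.02844177, -0.20310406,  0.64533701]), 'torque': array([ 0.03285466, -0.03208899,  0.00041821]), 'grip_force': 0.0, 'grip_width': 1.0007418229299623}
```

```bash
ls pics
```

```text
s0.png
t0.png
```

View pics/s0.png

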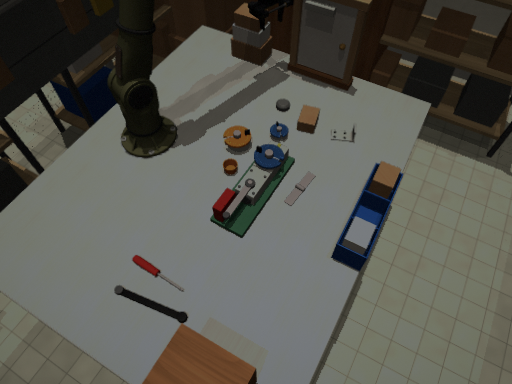

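View pics/t0.png

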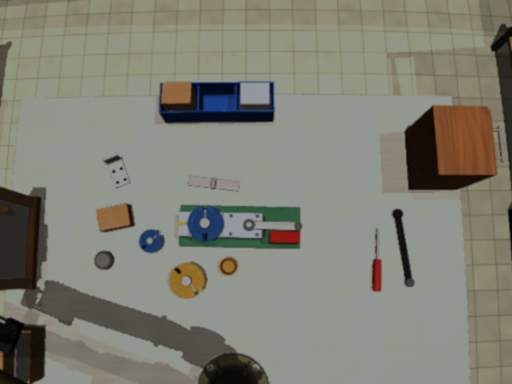

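The pictures show three disc-like things. In the top view these are the orange disc at (187,281), a small blue disc at (151,241), and the large blue disc on the closer at (206,224), which is (269,156) in the scene view. I choose the large blue one on the green board. Next is a close crop to check it.

```bash
python3 - <<'E'
from h import *
a=cv2.imread('pics/s0.png');b=cv2.imread('pics/t0.png')
A=cv2.resize(a[135:185,240:300],None,fx=6.6,fy=6.6,interpolation=cv2.INTER_CUBIC)
B=cv2.resize(b[199:249,176:236],None,fx=6.6,fy=6.6,interpolation=cv2.INTER_CUBIC)
cv2.imwrite('pics/c0.png',np.hstack([A,B]))
d=grab('top');im=d['img'];hsv=cv2.cvtColor(im,cv2.COLOR_BGR2HSV)
def comps(n,lo,hi,box):
    x0,y0,x1,y1=box;m=np.zeros(im.shape[:2],np.uint8);m[y0:y1,x0:x1]=cv2.inRange(hsv,lo,hi)[y0:y1,x0:x1]
    _,_,s,c=cv2.connectedComponentsWithStats(m)
    for q,cc in zip(s[1:],c[1:]):
        if q[4]>12: print(n,q,cc)
    return m
m=comps('blue',(100,120,40),(125,255,255),(180,200,232,250))
cs=max(cv2.findContours(m,0,2)[0],key=cv2.contourArea);e=cv2.minEnclosingCircle(cv2.convexHull(cs));print(e)
c=cast(d,[e[0]],.092)[0];print('centre',c)
g=comps('green',(45,80,20),(90,255,255),(170,195,310,260))
r=cv2.minAreaRect(cv2.findNonZero(g));bx=cv2.boxPoints(r);w=cast(d,bx,.02);print(w)
y=comps('yel',(18,90,80),(35,255,255),(170,195,200,255))
E
```

```text
blue [188 206  35  36 832] [205.20673077 223.67788462]
((204.89747619628906, 223.3264923095703), 18.125076293945312)
centre [0.50572957 0.08021441 0.092     ]
green [181 206  18   5  73] [188.15068493 207.82191781]
green [212 206  88  16 716] [267.21368715 212.23743017]
green [180 230 119  18 823] [236.7253949  242.21020656]
[[ 0.44498643  0.16653504  0.02      ]
 [ 0.57117581  0.16629507  0.02      ]
 [ 0.56129038 -0.20881389  0.02      ]
 [ 0.4357381  -0.20373101  0.02      ]]
yel [178 222   8   3  22] [181.18181818 223.        ]
```

View pics/c0.png

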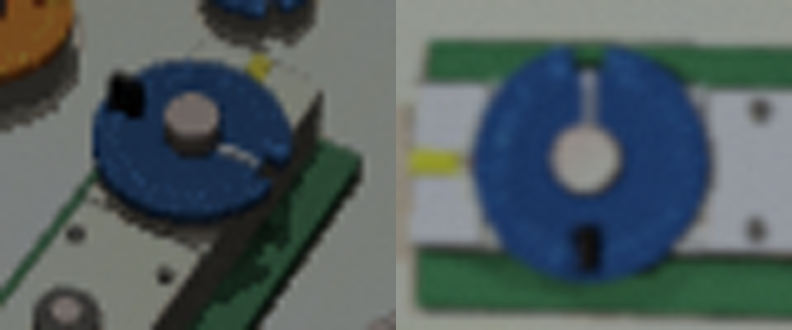

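The crop confirms it: large blue disc on the closer, with its notch up (world +x), fin down (−x), and the yellow mark and pin to the left (+y). The fin needs about +90° counter-clockwise, pushed from its +y side. Moving over.

>>> jog_arm(rows="-4 -3.9 0 0 0 0 1;-4 -3.9 0 0 0 0 1;-4 -3.9 0 0 0 0 1;-4 -3.9 0 0 0 0 1;-4 -3.9 0 0 0 0 1", force=20)

```text
time: 0.78
position: [0.3466, 0.3549, 0.2224]
tool_rot: [0.556, 3.092, 0.0]
ft_force: [1.5, 0.5, -0.0]
grip_width: 0.515
grip_force: 0.0
```

>>> jog_arm(rows="-4 -3.9 0 0 0 0 1;-4 -3.9 0 0 0 0 1;-4 -3.9 0 0 0 0 1;-4 -3.9 0 0 0 0 1;-4 -3.9 0 0 0 0 1")

```text
time: 1.4
position: [0.4659, 0.1027, 0.2226]
tool_rot: [0.556, 3.092, 0.001]
ft_force: [0.9, 0.1, -0.9]
grip_width: 0.021
grip_force: 0.0
```

>>> jog_arm(rows="0 0 0 0 0 0.174 1;0 0 0 0 0 0.174 1;0 0 0 0 0 0.174 1;0 0 0 0 0 0.174 1")

```text
time: 1.9
position: [0.4653, 0.1043, 0.2223]
tool_rot: [-1.585, -2.712, 0.0]
ft_force: [-0.3, 0.6, -0.5]
grip_width: 0.007
grip_force: 0.0
```

>>> jog_arm(rows="0 0 0 0 0 0.174 1;0 0 0 0 0 0.174 1;0 0 0 0 0 0.174 1;0 0 0 0 0 0 1")

```text
time: 2.4
position: [0.4654, 0.1043, 0.2224]
tool_rot: [-2.223, -2.22, 0.0]
ft_force: [0.0, 0.4, 0.3]
grip_width: 0.007
grip_force: 0.0
```

```bash
python3 - <<'E'
from h import *
d=grab('wrist','w1.png');s=ctrl.get_state();print(s['position'],R.from_rotvec(s['tool_rot']).as_matrix(),s['joint_positions'],s['grip_width'])
print(d['origin'],d['vertical_fov'],proj(d,[.506,.080,.11]))
E
```

```text
[0.46540117 0.1042953  0.22239961] [[-1.98931894e-04  9.99999942e-01 -2.74854079e-04]
 [ 9.99999979e-01  1.98917504e-04 -5.23792473e-05]
 [-5.23245710e-05 -2.74864493e-04 -9.99999961e-01]] [-0.63260268 -0.06119019  0.34417021  1.87478778  0.02124698  1.32474656
 -0.29400982] 0.009011382672426252
[0.46533022 0.18220765 0.38340417] 68.27836961173506 [[297.39987395 206.94068853]]
```

View pics/w1.png

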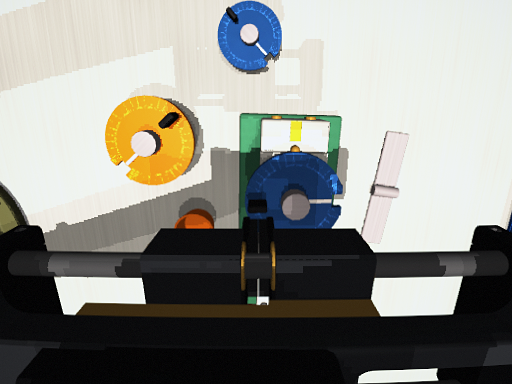

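The wrist view shows the hub at (296,205), the fin at (258,203), the notch at (335,201), the pin at (295,150) and the yellow strip at (296,131). I'll measure these.

```bash
python3 - <<'E'
from h import *
d=grab('wrist');im=d['img'];hsv=cv2.cvtColor(im,cv2.COLOR_BGR2HSV)
def comps(n,lo,hi,box,z,mn=10):
    x0,y0,x1,y1=box;m=cv2.inRange(hsv,lo,hi)[y0:y1,x0:x1]
    _,_,s,c=cv2.connectedComponentsWithStats(m)
    for q,cc in zip(s[1:],c[1:]):
        if q[4]>mn: print(n,q,cc+[x0,y0],cast(d,[cc+[x0,y0]],z)[0])
    return m
comps('hub/line',(0,0,90),(180,90,255),(265,180,345,225),.110)
comps('yel',(22,120,120),(35,255,255),(270,110,320,160),.070)
comps('pin',(5,80,60),(21,255,255),(270,140,320,160),.080,4)
comps('fin',(0,0,0),(180,255,50),(247,180,272,215),.116)
m=comps('blue',(95,100,40),(130,255,255),(240,145,345,228),.092)
c=max(cv2.findContours(m,0,2)[0],key=cv2.contourArea).reshape(-1,2)+[240,145]
c=c[c[:,1]<195]
h=cv2.convexHull(c).reshape(-1,2); p=cast(d,h,.092)[:,:2]
x=np.linalg.lstsq(np.c_[2*p,np.ones(len(p))],(p**2).sum(1),rcond=None)[0];print('circle',x[:2],np.sqrt(x[2]+x[:2]@x[:2]))
cv2.imwrite('pics/c1.png',cv2.resize(im[110:240,230:350],None,fx=4.5,fy=4.5,interpolation=cv2.INTER_NEAREST))
E
```

```text
hub/line [ 68   0  12  45 307] [340.13355049 204.44625407] [0.55010535 0.08269938 0.11      ]
hub/line [ 17  14  50  27 683] [299.30746706 205.73792094] [0.50797921 0.08136444 0.11      ]
yel [ 20  11  12  20 216] [295.5 130.5] [0.5065348 0.1540217 0.07     ]
pin [21  5  9  7 51] [294.84313725 148.50980392] [0.50518503 0.13577929 0.08      ]
fin [  1  16  19  17 268] [257.         205.36567164] [0.46449507 0.08401376 0.116     ]
blue [   5    7   98   76 4807] [294.76950281 188.80507593] [0.50509112 0.09411479 0.092     ]
circle [0.50413253 0.08828558] 0.04767590257662933
```

View pics/c1.png

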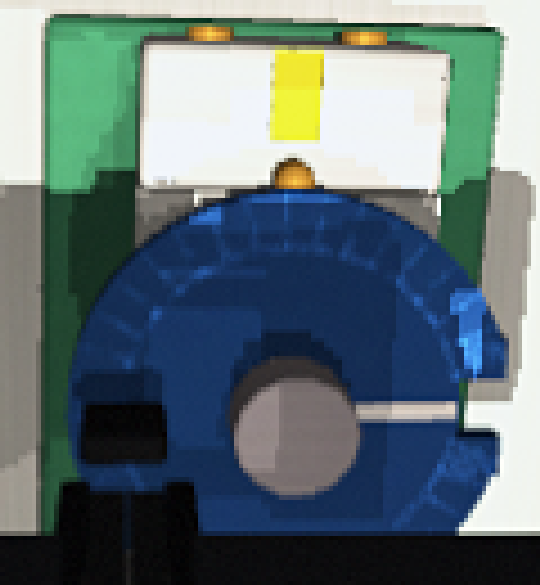

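The crop shows the hub top centred at about (295.8,206.9), the white line at row 201.2 from column 310 to 331, the fin top at about (257.5,204), and the pin at (295,149).

```bash
python3 - <<'E'
from h import *
d=grab('wrist')
print(cast(d,[(295.8,206.9)],.110), cast(d,[(311,201.2),(331,201.2),(335,200.2)],.092), cast(d,[(257.5,204)],.114),cast(d,[(248.5,200),(267,200)],.116))
print(cast(d,[(295.5,121),(295.5,140)],.070),cast(d,[(295,147)],.0825))
E
```

```text
[[0.50445525 0.08009787 0.11      ]] [[0.5234062  0.07997346 0.092     ]
 [0.54536013 0.07993497 0.092     ]
 [0.5496738  0.08108278 0.092     ]] [[0.46503191 0.08475528 0.114     ]] [[0.45604998 0.08972443 0.116     ]
 [0.47452341 0.08971315 0.116     ]]
[[0.50623875 0.16420972 0.07      ]
 [0.50695138 0.14368381 0.07      ]] [[0.50501809 0.13778721 0.0825    ]]
```

>>> jog_arm(rows="0 0 4 0 0 0 1;0 0 4 0 0 0 1;0 0 3 0 0 0 1;0 0 1 0 0 0 1;0 0 0 0 0 0 1")

```text
time: 3.18
position: [0.4656, 0.1044, 0.1026]
tool_rot: [-2.224, -2.219, 0.001]
ft_force: [-0.1, -0.4, -0.9]
grip_width: 0.001
grip_force: 0.0
```

>>> jog_arm(rows="-0.4 0 0 0 0 0 1;-0.3 0 0 0 0 0 1;-0.3 0 0 0 0 0 1;0 0 0 0 0 0 1")

```text
time: 3.68
position: [0.4658, 0.0942, 0.1029]
tool_rot: [2.225, 2.217, 0.001]
ft_force: [0.6, -0.3, -0.5]
grip_width: 0.005
grip_force: 0.0
```

>>> jog_arm(rows="-0.396 -0.12 0 0 0 -0.1 1;-0.396 -0.12 0 0 0 -0.1 1;-0.396 -0.12 0 0 0 -0.1 1;-0.396 -0.12 0 0 0 -0.1 1;0 0 0 0 0 0 1")

```text
time: 4.3
position: [0.4631, 0.078, 0.1026]
tool_rot: [-1.741, -2.615, -0.0]
ft_force: [-0.1, 0.4, -0.5]
grip_width: 0.002
grip_force: 0.0
```

>>> jog_arm(rows="-0.396 -0.12 0 0 0 -0.1 1;-0.396 -0.12 0 0 0 -0.1 1;-0.396 -0.12 0 0 0 -0.1 1;-0.396 -0.12 0 0 0 -0.1 1;0 0 0 0 0 0 1")

```text
time: 4.92
position: [0.4673, 0.0622, 0.1025]
tool_rot: [1.189, 2.908, 0.0]
ft_force: [1.1, 0.1, 0.4]
grip_width: -0.001
grip_force: 0.0
```

>>> jog_arm(rows="-0.396 -0.12 0 0 0 -0.1 1;-0.396 -0.12 0 0 0 -0.1 1;-0.396 -0.12 0 0 0 -0.1 1;-0.396 -0.12 0 0 0 -0.1 1;0 0 0 0 0 0 1")

```text
time: 5.55
position: [0.4774, 0.0492, 0.1025]
tool_rot: [0.589, 3.086, 0.0]
ft_force: [-0.1, 0.2, 0.3]
grip_width: 0.004
grip_force: 0.0
```

```bash
python3 - <<'E'
from h import *
d=grab('wrist');t=grab('top');s=grab('scene')
A=cv2.resize(d['img'],(400,300));B=cv2.resize(t['img'][199:249,176:236],(360,300),interpolation=cv2.INTER_CUBIC)
cv2.imwrite('pics/p2.png',np.hstack([A,B]))
E
```

```text
(no output)
```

View pics/p2.png

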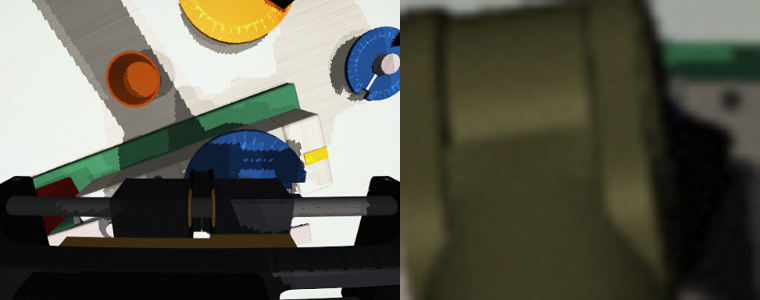

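The wrist view shows the disc's far edge, with a step at about (300,178) that is probably the notch. The top view is blocked by the arm. I'll push a bit further, still short of the goal, then back off and look.

>>> jog_arm(rows="-0.396 -0.12 0 0 0 -0.1 1;-0.396 -0.12 0 0 0 -0.1 1;-0.198 -0.06 0 0 0 -0.05 1;0 0 0 0 0 0 1")

```text
time: 6.2
position: [0.4856, 0.0436, 0.1025]
tool_rot: [-0.197, -3.135, -0.0]
ft_force: [-0.7, 0.9, -0.7]
grip_width: 0.003
grip_force: 0.4
```

>>> jog_arm(rows="1 0 0 0 0 0 1;0 0 -4 0 0 0 1;0 -3 -4 0 0 0 1;0 -5 -2 0 0 0 1;0 0 0 0 0 0 1")

```text
time: 6.82
position: [0.4664, -0.0386, 0.2048]
tool_rot: [0.206, 3.13, 0.001]
ft_force: [0.2, 0.3, -0.6]
grip_width: 0.002
grip_force: 0.0
```

```bash
python3 - <<'E'
from h import *
d=grab('wrist','w3.png');print(proj(d,[.5045,.08,.11]),ctrl.get_state()['position'])
E
```

```text
[[383.07347271 210.57825728]] [ 0.46592655 -0.03592248  0.20348689]
```

View pics/w3.png

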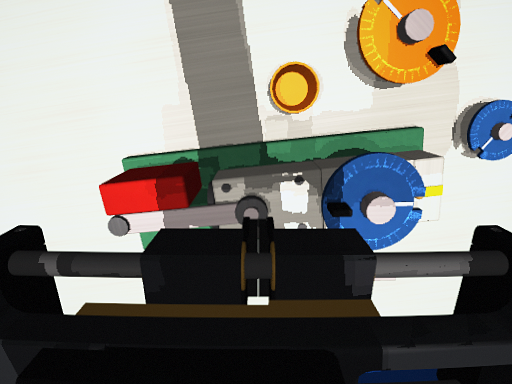

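The view is clear: hub at (380,209), white line running right at about (405,204), notch at about (415,203), yellow strip at (433,190). The notch is slightly short of the pin. I'll measure it in an enlarged crop.

```bash
python3 - <<'E'
from h import *
d=grab('wrist');im=d['img']
cv2.imwrite('pics/c3.png',cv2.resize(im[145:255,315:450],None,fx=5.4,fy=5.4,interpolation=cv2.INTER_NEAREST))
hsv=cv2.cvtColor(im,cv2.COLOR_BGR2HSV)
m=cv2.inRange(hsv,(22,120,120),(35,255,255))[165:220,415:450];p=cv2.findNonZero(m).reshape(-1,2)+[415,165.];c=cast(d,p,.070)[:,:2]
print('yel',c.mean(0),p.mean(0))
E
```

```text
yel [0.50653763 0.15419547] [431.47398844 192.39306358]
```

View pics/c3.png

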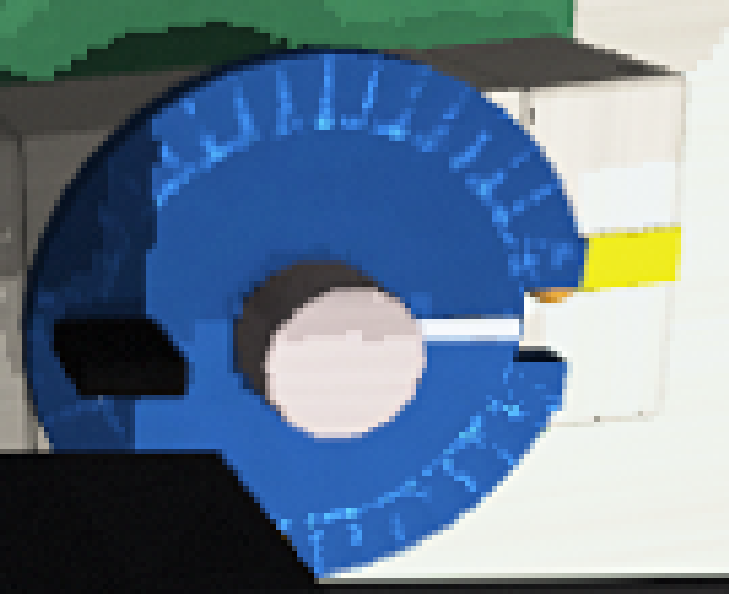

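Crop: hub centre (346,363), white line at row 328 over columns 424–520, notch mouth between rows 288 and 362, pin just visible at (550,295).

```bash
python3 - <<'E'
from h import *
d=grab('wrist')
f=lambda x,y:(x/5.4+315-.4,y/5.4+145-.4)
h=cast(d,[f(346,363)],.110)[0];l=cast(d,[f(424,328),f(520,328)],.092);n=cast(d,[f(582,288),f(566,362)],.092)
pin=cast(d,[f(550,297)],.081)[0];y=np.array([.5065,.1542])
a=lambda v:np.degrees(np.arctan2(v[1],v[0]))
print(h,'line',l[:,:2],a((l[1]-l[0])[:2]),'notch',n[:,:2],n.mean(0)[:2],a((n.mean(0)-h)[:2]),'linemid',a((l.mean(0)-h)[:2]),'pin',pin,'yel',a(y-h[:2]))
# contour circle at top of plate
hsv=cv2.cvtColor(d['img'],cv2.COLOR_BGR2HSV);m=cv2.inRange(hsv,(95,100,60),(130,255,255));m[:,:315]=0;m[:,450:]=0;m[229:]=0
c=max(cv2.findContours(m,0,2)[0],key=cv2.contourArea);p=cast(d,cv2.convexHull(c).reshape(-1,2),.092)[:,:2]
from scipy.optimize import least_squares
r=least_squares(lambda q:np.hypot(*(p-q).T)-.054,h[:2],loss='soft_l1',f_scale=.001);print('circ',r.x,np.round(r.fun*1000,1))
E
```

```text
[0.50242591 0.07923789 0.11      ] line [[0.50530497 0.10174963]
 [0.50776363 0.12051203]] 82.53437584666578 notch [[0.50112993 0.13237911]
 [0.51606157 0.12987443]] [0.50859575 0.13112677] 83.21909176698588 linemid 82.65968818907128 pin [0.5067795  0.13229779 0.081     ] yel 86.88911335601122
circ [0.50397715 0.0779985 ] [ 0.3 -0.  -0.1 -0.3 -0.4 -0.7 -0.6 -0.8 -0.7 -0.4 -0.1 -0.9 -1.1  0.6
 -0.2 -1.3 -7.4 -1.3 -0.8 -0.5 -0.4 -0.4 -0.4 -0.4 -0.5 -0.5  0.1  0.2
  0.3  0.2  0.3  0.2]
```

Notch is at about 83° and the pin direction at about 87–88.5°, so it needs roughly 4.5° more. I'll go back to the contact pose and push 0.08 rad further.

>>> jog_arm(rows="0 4 0 0 0 0 1;0 4 2 0 0 0 1;0 0 4 0 0 0 1;0 0 4 0 0 0 1;0 0 0 0 0 0 1")

```text
time: 7.6
position: [0.4723, 0.0455, 0.0991]
tool_rot: [-0.191, -3.128, 0.004]
ft_force: [0.4, -0.4, 0.6]
grip_width: 0.003
grip_force: 0.0
```

>>> jog_arm(rows="-0.5 0 0 0 0 0 1;-0.5 0 0 0 0 0 1;-0.16 -0.05 0 0 0 -0.04 1;-0.16 -0.05 0 0 0 -0.04 1;0 0 0 0 0 0 1")

```text
time: 8.22
position: [0.4899, 0.0421, 0.1037]
tool_rot: [0.07, 3.139, 0.001]
ft_force: [-0.2, 0.7, -0.0]
grip_width: 0.004
grip_force: 0.4
```

>>> jog_arm(rows="1 0 0 0 0 0 1;0 0 -4 0 0 0 1;0 -3 -4 0 0 0 1;0 -5 -2 0 0 0 1;0 0 0 0 0 0 1")

```text
time: 8.85
position: [0.4761, -0.0415, 0.205]
tool_rot: [0.08, 3.136, 0.0]
ft_force: [-0.8, 1.0, 0.2]
grip_width: 0.003
grip_force: 0.0
```

```bash
python3 - <<'E'
from h import *
d=grab('wrist');d=grab('wrist');im=d['img'];u,v=proj(d,[.504,.079,.1])[0].astype(int);print(u-65,v-65,ctrl.get_state()['position'])
cv2.imwrite('pics/c4.png',cv2.resize(im[v-65:v+45,u-65:u+70],None,fx=5.4,fy=5.4,interpolation=cv2.INTER_NEAREST))
E
```

```text
310 142 [ 0.47512319 -0.03716083  0.202803  ]
```

View pics/c4.png

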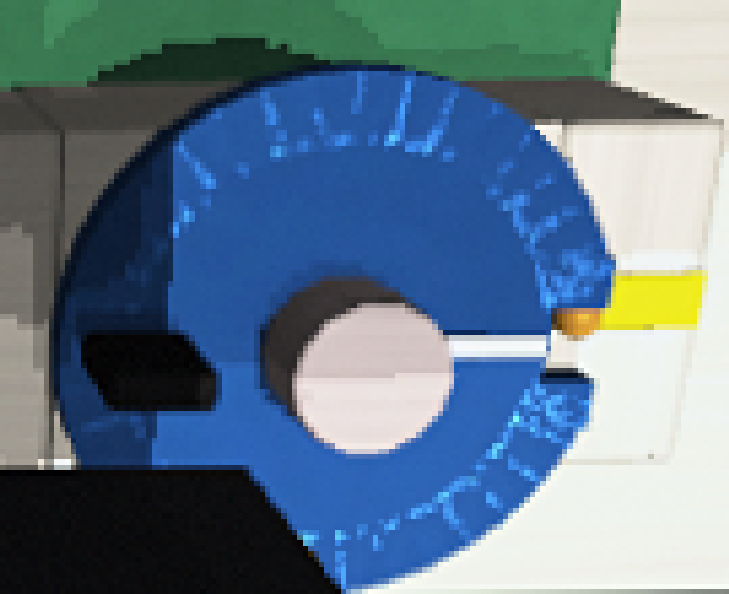

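The crop shows the pin now in the notch opening: pin at (578,323) with its lower edge at row 341, notch edges at rows 307 and 378, line at row 346, hub centre (373,379). I'll work out the remaining angle.

```bash
python3 - <<'E'
from h import *
d=grab('wrist')
f=lambda x,y:(x/5.4+310-.4,y/5.4+142-.4)
h=cast(d,[f(373,379)],.110)[0];l=cast(d,[f(452,346),f(547,346)],.092);n=cast(d,[f(608,307),f(592,379)],.092)
a=lambda v:np.degrees(np.arctan2(v[1],v[0]))
e=cast(d,[f(578,341)],.079)[0]; y=cast(d,[f(605,302),f(705,299)],.07)
print(h,'line',l[:,:2],a((l[1]-l[0])[:2]),'notch',n[:,:2],n.mean(0)[:2],a((n.mean(0)-h)[:2]),'pin',e-[.005,0,0],'yel',y,d['origin'])
for c in([.5045,.0801],[.504,.079],h[:2]): print(a(n.mean(0)[:2]-c),a(e[:2]-[.005,0]-c),a(y.mean(0)[:2]-c))
E
```

```text
[0.50279443 0.07918692 0.11      ] line [[0.50427924 0.10210055]
 [0.50521789 0.12082357]] 87.12997583731776 notch [[0.49783621 0.13195681]
 [0.51253096 0.13060772]] [0.50518358 0.13128226] 87.37418858808161 pin [0.5046446  0.13454615 0.079     ] yel [[0.50487797 0.14460978 0.07      ]
 [0.50526956 0.16602927 0.07      ]] [ 0.39689811 -0.03395341  0.36377335]
89.2348096501737 89.84782700174792 89.56296528195723
88.70313933137139 89.33512073819217 89.1939413539962
87.37418858808161 88.08581701771287 88.2851358192792
```

The notch is within about 0.6 mm of the pin, so it is inside the ±2.5 mm entry. Moving over the hub.

>>> jog_arm(rows="-1.1 4 0 0 0 0 1;-1.1 4 0 0 0 0 1;0 3.8 0 0 0 0 1;0 0 3.5 0 0 0 1;0 0 3.5 0 0 0 1")

```text
time: 9.62
position: [0.5017, 0.082, 0.1309]
tool_rot: [-0.062, -3.14, -0.0]
ft_force: [-0.2, -0.8, -1.3]
grip_width: 0.005
grip_force: 0.0
```

>>> jog_arm(rows="0 0 0.5 0 0 0 1;0 0 0 0 0 0 1;0 0 0 0 0 0 1")

```text
time: 10.0
position: [0.5035, 0.08, 0.129]
tool_rot: [0.068, 3.139, 0.001]
ft_force: [0.0, 0.8, 0.4]
grip_width: 0.008
grip_force: 0.0
```

>>> jog_arm(rows="0 0 1 0 0 0 1;0 0 0.6 0 0 0 1;0 0 0.3 0 0 0 1;0 0 0.2 0 0 0 1;0 0 0 0 0 0 1")

```text
time: 10.62
position: [0.5024, 0.0795, 0.1068]
tool_rot: [-0.069, -3.141, -0.0]
ft_force: [-1.8, -0.1, 4.8]
grip_width: 0.007
grip_force: 2.1
```

>>> jog_arm(rows="0 0 0.2 0 0 0 1;0 0 0.2 0 0 0 1;0 0 0.2 0 0 0 1;0 0 0 0 0 0 1")

```text
time: 11.12
position: [0.5024, 0.0795, 0.1024]
tool_rot: [-0.069, -3.14, -0.001]
ft_force: [-6.5, -1.2, 17.0]
grip_width: 0.003
grip_force: 8.4
```

>>> jog_arm(rows="0 0 0.05 0 0 0 1;0 0 0 0 0 0 1;0 0 0 0 0 0 1;0 0 0 0 0 0 1")

```text
time: 11.62
position: [0.5025, 0.0795, 0.1023]
tool_rot: [-0.069, -3.14, -0.001]
ft_force: [-9.1, -1.2, 20.0]
grip_width: 0.005
grip_force: 9.9
```

```bash
python3 - <<'E'
from h import *
a=grab('scene');w=grab('wrist');s=ctrl.get_state();print(s['position'],s['ft_force'],s['time'])
A=cv2.resize(a['img'][135:185,240:300],(400,333),interpolation=cv2.INTER_CUBIC);B=cv2.resize(w['img'],(400,300));B=cv2.copyMakeBorder(B,0,33,0,0,0)
cv2.imwrite('pics/f.png',np.hstack([A,B]))
E
```

```text
[0.5024464  0.07949818 0.10231993] [-8.31378811 -1.30791324 20.20612703] 11.725
```

View pics/f.png

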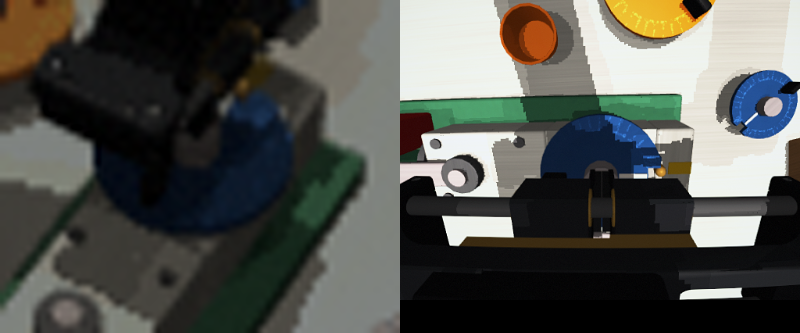

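The final view shows the brass pin standing in the notch at (660,172), the disc sitting level, and the swing arm still folded. TCP height is 102.3 mm, which is the home height, with a 20 N hold.

```bash
python3 -c "
from bench import ticket
print(ticket.close_job())"
```

```text
the job is handed in; nothing more can be done
None
```

I turned the blue disc by its fin until the notch stood over the brass pin and pressed it home. I handed the job in at about 11.7 s with the arm still holding the hub down at about 20 N; no verdict came back.

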